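# Load a pin in the V-groove drill jig

### The job

Take the bare steel pin from the orange rack, lay it in the open part of the jig's V-groove, then slide it gently along the groove, under the clear bridge, until its nose presses the red stop button about halfway in. Never drive the button to the bottom of its travel. Leave the pin lying there with the button still pressed, and leave the brass and black pins in the rack.

Things in the scene. Friction and masses are not known exactly. Their poses are not given: they have to be found in the camera images.
- pin: bare steel pin, round, 20 mm diameter, 120 mm long, about 0.28 kg, the last 6 mm of each end tapering to a flat face of 15 mm diameter; both ends alike. Origin at its middle on its axis; x runs along its axis (it may be rolled about x). Starts lying in one of the rack's three places (which one varies), axis 26 mm above the table.
- brass_pin: brass pin of the same size, origin and axes; a bystander in another place of the rack
- black_pin: black pin of the same size, origin and axes; a bystander in another place of the rack
- rack: orange fixed pin rack: base 120 x 200 x 4 mm, three places 66 mm apart along its y; each carries a pin along the rack's x on two V saddles 10 mm thick, 42 mm either side of the middle, 21 mm high, so the pin's middle 70 mm is free for the fingers. Origin: centre of the underside.
- jig: fixed drill jig, aluminium base 280 x 90 x 10 mm (x = -110 to 170 mm). Origin on the table under the groove; x runs along the groove towards the stop, z up. Blue 90-degree V-groove at y = 0, x = -90 to 86 mm, open at the rear; its lips (flat top of the blue block, 44 mm wide) are at z = 26 mm; a pin lying in it has its axis at z = 30 mm.
- stop_button (a joint): travel in m of the red spring button (14 mm diameter, on the pin's axis): 0 = free, grows as the pin presses it towards the jig's +x, 0.003 = bottomed. Spring 4.5 N per mm on top of the pin's drag, damped, no preload; rigid beyond. The reading is coarse: go by the force. Let go, it pushes the pin back until the drag holds it, and stays pressed by 0.5 to 1.3 mm.
- jig_bridge (a point): centre of the top of the bridge's clear plate, at x = 67.5, z = 60 mm of the jig. The bridge spans x = 50 to 85 mm: two cheeks 22.5 to 30.5 mm off the centre line; a black knob on top reaches z = 68 mm. Under it, at x = 67.5 mm, a white spring shoe hangs 1.2 mm lower than a pin's top: a small bump as the nose passes, then steady rubbing.
- jig_stop_mid (a point): middle of the range of places of the red button's free face, at x = 100, y = 0, z = 30 mm of the jig. The yellow stop block (40 mm wide, 64 mm high with its nut) that carries the button is clamped up to 12 mm nearer or farther along the groove, different each time and not measured: find it by feel (or see it). The pin's drag is 1 to 3 N before the shoe, 3 to 6 N under it.

How it is judged:
By the outcome, as a careful person would: the job done as asked, in the order asked, and still so for the second after the job is handed in, with the robot touching nothing.
It also fails if it takes over 70 s, if anything falls off the work surface, if the arm or the gripper's body presses on something with over 40 N, if the wrist force passes 120 N, or if a joint passes its speed limit or range.

### The arm

A 6-joint arm with a two-finger parallel gripper is mounted at the origin on the work surface. World frame = base frame: x ahead of the robot, y to its left, z up, the work surface at z = 0. Lengths are in m, angles in rad, forces in N, time in s.
With the tool pointing down it reaches from about 0.35 to 0.95 m from the base axis. Payload 17.4 kg.
Tool frame: the origin (TCP) lies between the finger pads; the fingertips stand 11 mm ahead of it and the grasp point (between the pads) lies 8 mm behind it; z points along the fingers, y is the line along which they close (so a half turn about z gives the same grasp; the last joint's range is limited). The gripper opens to 93 mm and grips with 3 to 60 N. Pads are 15 mm wide; open, the fingers measure 128 mm over their backs; the gripper's body (75 mm by 188 mm) begins 65 mm behind the grasp point.
Start: joints at [1.2, 0.116, 1.442, -0, 1.584, -0.038], TCP at [0.221, 0.638, 0.23] pointing down, gripper open.
Joint ranges: [-2.83, 2.83], [-0.83, 2.19], [0.07, 2.5], [-1.14, 4.28], [0.01, 3], [-2.97, 2.97]. Speed limits (rad/s): [1.89, 1.89, 2.22, 3.14, 3.14, 3.14].

### API

Orientations are given as a rotation vector (axis times angle).
In Python, from bench import get_state, snapshot, get_calibration, close_job, cut_out, pinpoint gives the robot as it stands. The module is installed in compiled form; this text tells all that it offers.
- The arm moves only by the shell command python3 -m creep 'ROWS' [FORCE]. ROWS is JSON, a list of rows, each an object with "slide": the shift along the world's x, y, z scaled (see below), a list of three; "rotation": the turn, a rotation vector about the world's x, y, z scaled (see below), a list of three; "grip": the gripper's target within -1 to 1 (shut at 1, half-way at 0, fully open at -1). A call has 1 to 10 rows; each row is the pose to reach, as a shift and turn from the pose commanded when the call began; what a row does not reach only later rows make up. The controller multiplies each number of a shift by 400 mm and each number of a turn by 90 degrees. A row lasts 1/12 s, in which the tool goes at most 41.7 mm and 7.16 degrees, less where a joint would pass 70% of its speed; a pose out of reach is approached as far as the arm can. A call with a number of a shift or a turn outside -1 to 1 is refused whole. A call with a gripper value outside its range is refused whole. The fingers move at their own pace and stop on an object; FORCE is the grip in N (left out, the last holds). Time passes only in rows, so rows that repeat a pose let the fingers close. It gives the time, the measured TCP pose, the force, the opening and the grip force at its end, in the units of the state.
- get_state(): the state, without advancing time (a new reading comes with each control period).
- snapshot(name): name is "side" or "top" or "wrist"; returns (picture, depth): 384x512x3 uint8, red, green, blue; 384x512 float32, m along the optical axis (not along the pixel's ray), 0 where there is no reading.
- get_calibration(name): a dict with "camera_matrix" (3x3 intrinsics, pixels), "dist_coeffs" ([k1, k2, p1, p2, k3] as OpenCV has them; the pictures are not rectified), "world_from_camera" (4x4, takes a point from camera to world coordinates). Camera axes: x right, y down, z forward; pixel columns grow to the right and rows downward; lengths in m; the calibration is good to about 2 mm. A picture is of the moment at which its call begins: read the wrist's pose just before it. get_calibration takes no time and is no camera call; for the wrist camera it gives the pose at the moment of the call.
- close_job(): hands the job in; it is judged then, once.
Trained networks look in the newest picture that a camera, given by its name, has taken for a name from the list of things; names that differ only in an ending like _2 or _b are one class to them, and where a whole thing is asked for, a point or a joint stands for the part that bears it (a point fixed in the world has none). Each returns a list of dicts, best first, with "p" (0 to 1); they miss things now and then, are a little off and sometimes report something else, mostly with a low value. They report only what shows in the picture. A call takes as long as a camera call.
- cut_out(label, camera): "mask" (384x512 bool, what is visible of it) and "extent" ([left, top, right, bottom] in pixels, round what is visible of it).
- pinpoint(label, camera): "at" ([column, row] in pixels: a listed point, or the origin of a listed thing).
The state is a dict: "clock": time; "q": joint angles; "qvel": joint speeds; "joint_torque": joint torques, N m; "tool_pos": TCP position; "orientation": TCP orientation; "force": force on the tool from outside, world axes, zero at the start; "torque": the same for the moment, N m; "grip_width": opening from 0.0 (shut) to 1.0 (fully open); "grasp_force": force on a finger pad.
Only numpy, scipy, OpenCV 4.12 (cv2) and the standard library are available. Lean on these libraries where they do the work, as an engineer would, in place of code of your own. Each camera call takes 0.05 s, during which the arm holds its last target. There are 200 camera calls.

## Working session

There is one attempt and no reset: what is moved stays moved. The work goes in short steps, Python scripts to look and compute and a shell command to move; the robot and the scene stay as the last step left them, time stands still between calls to the robot, and variables do not carry over. Pictures are saved under pics/ and viewed, at most 10 in all, crops included, and the job is handed in when it is done.

```bash
mkdir -p pics; cat > h.py <<'E'
import numpy as np, cv2
from bench import *
def shot(n,f=None):
    im,d=snapshot(n)
    if f: cv2.imwrite('pics/'+f,im[:,:,::-1])
    return im,d
def xyz(n,d,uv):
    c=get_calibration(n);K=np.array(c['camera_matrix']);D=np.array(c['dist_coeffs']);T=np.array(c['world_from_camera'])
    uv=np.array(uv,float).reshape(-1,2)
    n_=cv2.undistortPoints(uv.reshape(-1,1,2),K,D).reshape(-1,2)
    z=np.array([d[int(round(v)),int(round(u))] for u,v in uv])
    P=np.c_[n_*z[:,None],z]
    return P@T[:3,:3].T+T[:3,3]
def ray(n,uv,h):
    c=get_calibration(n);K=np.array(c['camera_matrix']);D=np.array(c['dist_coeffs']);T=np.array(c['world_from_camera'])
    n_=cv2.undistortPoints(np.array(uv,float).reshape(-1,1,2),K,D).reshape(-1,2)
    r=np.c_[n_,np.ones(len(n_))]@T[:3,:3].T
    return T[:3,3]+r*((h-T[2,3])/r[:,2])[:,None]
def cloud(n,d,m):
    v,u=np.nonzero(m&(d>0)); return xyz(n,d,np.c_[u,v])
E
python3 - <<'E'
from h import *
np.set_printoptions(precision=4,suppress=True)
s=get_state();print(s['clock'],s['tool_pos'],s['orientation'],s['force'])
im,d=shot('top','top1.png')
for l in ['pin','brass_pin','black_pin','rack','jig','stop_button']:
    for r in cut_out(l,'top')[:2]:
        P=cloud('top',d,r['mask']); print(l,r['p'],r['extent'],P.mean(0),P[:,2].max(),len(P))
        if l in('pin','brass_pin','black_pin','jig','rack') :
            (c,sz,a)=cv2.minAreaRect((P[:,:2]*1000).astype(np.float32)); print('  rect',c,sz,a)
for l in ['pin','jig','rack','jig_bridge','jig_stop_mid']:
    for r in pinpoint(l,'top')[:2]: print(l,r['p'],r['at'],xyz('top',d,r['at']),ray('top',r['at'],.03))
E
```

```text
0.0 [0.2205 0.6378 0.2289] [-0.5203 -3.098   0.0018] [ 0.3457  0.3435 -0.3437]
pin 0.78 [310.0, 146.5, 328.0, 202.4] [ 0.5397 -0.1835  0.0332] 0.04047654419388891 535
  rect (539.4408569335938, -185.90811157226562) (117.60369873046875, 25.02069854736328) 8.360095977783203
pin 0.63 [126.9, 157.5, 254.4, 209.2] [0.5155 0.0838 0.023 ] 0.07446819639725855 5384
  rect (516.6452026367188, 87.73851776123047) (285.1770935058594, 93.98065948486328) 87.13060760498047
brass_pin 0.78 [370.7, 140.4, 390.0, 193.5] [ 0.5582 -0.3131  0.0344] 0.04057843756432422 407
  rect (559.7702026367188, -313.84124755859375) (114.53766632080078, 17.21346092224121) 10.27788257598877
black_pin 0.94 [340.4, 145.1, 355.1, 198.9] [ 0.5503 -0.2485  0.0326] 0.0414447105730027 559
  rect (550.5826416015625, -252.32296752929688) (120.18146514892578, 26.375011444091797) 10.025545120239258
rack 0.75 [292.5, 137.8, 394.0, 203.6] [ 0.5486 -0.2471  0.0053] 0.03545641535351618 3492
  rect (549.1287841796875, -249.77813720703125) (121.722900390625, 202.31298828125) 10.161714553833008
jig 0.72 [126.2, 158.4, 256.3, 208.2] [0.5158 0.0853 0.0224] 0.07446819639725855 5544
  rect (517.0197143554688, 89.24195098876953) (287.6171875, 95.32376098632812) 86.82362365722656
stop_button 0.45 [153.2, 177.5, 158.1, 183.1] [0.52   0.1556 0.0366] 0.04117887669607101 35
pin 0.91 [314.6, 173.7] [[ 0.5406 -0.1791  0.0346]] [[ 0.541  -0.1796  0.03  ]]
jig 0.97 [207.5, 183.6] [[0.5151 0.0473 0.0164]] [[0.5144 0.0456 0.03  ]]
rack 0.67 [340.7, 171.1] [[ 0.5502 -0.2392  0.0038]] [[ 0.5479 -0.2347  0.03  ]]
jig_bridge 0.69 [168.4, 180.8] [[0.516  0.1204 0.0699]] [[0.5182 0.1289 0.03  ]]
jig_stop_mid 0.64 [154.5, 181.8] [[0.5151 0.1576 0.0341]] [[0.5154 0.1586 0.03  ]]
jig_stop_mid 0.31 [343.9, 171.3] [[ 0.5477 -0.2415  0.0302]] [[ 0.5477 -0.2415  0.03  ]]
```

View pics/top1.png

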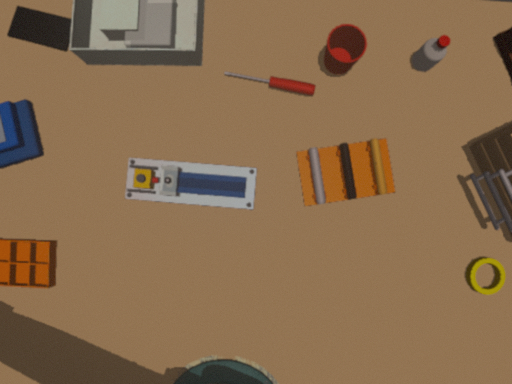

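```bash
R='' ; python3 -m creep '[{"slide":[0.36,-0.97,0],"rotation":[0,0,-0.79],"grip":0.15},{"slide":[0.36,-0.97,0],"rotation":[0,0,-0.79],"grip":0.15},{"slide":[0.36,-0.97,0],"rotation":[0,0,-0.79],"grip":0.15},{"slide":[0.36,-0.97,0],"rotation":[0,0,-0.79],"grip":0.15},{"slide":[0.36,-0.97,0],"rotation":[0,0,-0.79],"grip":0.15},{"slide":[0.36,-0.97,0],"rotation":[0,0,-0.79],"grip":0.15},{"slide":[0.36,-0.97,0],"rotation":[0,0,-0.79],"grip":0.15},{"slide":[0.36,-0.97,0],"rotation":[0,0,-0.79],"grip":0.15},{"slide":[0.36,-0.97,0],"rotation":[0,0,-0.79],"grip":0.15},{"slide":[0.36,-0.97,0],"rotation":[0,0,-0.79],"grip":0.15}]' 
python3 -c "
from h import *
s=get_state();print(s['q'])"
```

```text
clock: 1.43
tool_pos: [0.3646, 0.248, 0.2299]
orientation: [2.231, 2.211, 0.001]
force: [1.2, 0.3, -0.2]
grip_width: 0.429
grasp_force: 0.0
[ 5.39421427e-01 -4.13120461e-01  1.91315806e+00 -1.50812810e-04
  1.64061829e+00  5.48354731e-01]
```

```bash
python3 -m creep '[{"slide":[0.24,-0.47,0.05],"rotation":[0,0,0],"grip":0.15},{"slide":[0.24,-0.47,0.05],"rotation":[0,0,0],"grip":0.15},{"slide":[0.24,-0.47,0.05],"rotation":[0,0,0],"grip":0.15},{"slide":[0.24,-0.47,0.05],"rotation":[0,0,0],"grip":0.15},{"slide":[0.24,-0.47,0.05],"rotation":[0,0,0],"grip":0.15},{"slide":[0.24,-0.47,0.05],"rotation":[0,0,0],"grip":0.15},{"slide":[0.24,-0.47,0.05],"rotation":[0,0,0],"grip":0.15}]' 
python3 - <<'E'
from h import *
np.set_printoptions(precision=4,suppress=True)
im,d=shot('wrist','w1.png')
for l in ['jig','stop_button']:
    for r in cut_out(l,'wrist')[:1]:
        P=cloud('wrist',d,r['mask']); print(l,r['p'],r['extent'],P.mean(0),P[:,2].max(),len(P))
        if l=='jig':
            Q=P[(P[:,2]>.004)&(P[:,2]<.016)];(c,sz,a)=cv2.minAreaRect((Q[:,:2]*1000).astype(np.float32)); print('  rect',c,sz,a)
            Q=P[(P[:,2]>.023)&(P[:,2]<.029)];(c,sz,a)=cv2.minAreaRect((Q[:,:2]*1000).astype(np.float32)); print('  lips',c,sz,a)
for l,h in [('jig',.0),('jig_bridge',.06),('jig_stop_mid',.03)]:
    for r in pinpoint(l,'wrist')[:1]: print(l,r['p'],r['at'],ray('wrist',r['at'],h))
E
```

```text
clock: 2.02
tool_pos: [0.4611, 0.0601, 0.2497]
orientation: [-2.229, -2.214, 0.0]
force: [0.6, 0.5, 0.5]
grip_width: 0.427
grasp_force: 0.0
stop_button 0.51 [294.3, 85.6, 311.0, 96.4] [0.5147 0.1578 0.0358] 0.03906759596126663 132
jig 0.64 [293.6, 170.7] [[0.5122 0.0561 0.    ]]
jig_bridge 0.94 [304.7, 116.6] [[0.515  0.1286 0.06  ]]
jig_stop_mid 0.9 [303.2, 95.4] [[0.517  0.1531 0.03  ]]
```

View pics/w1.png

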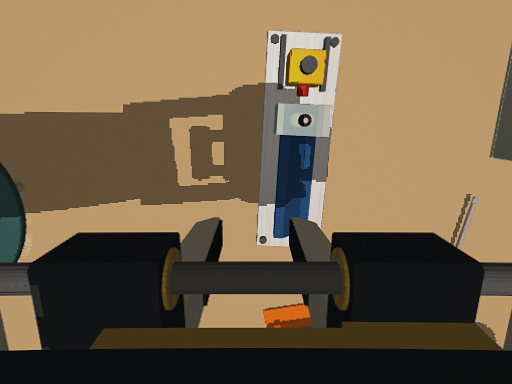

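```bash
python3 - <<'E'
from h import *
np.set_printoptions(precision=4,suppress=True)
im,d=shot('wrist')
i=im.astype(int)
b=(i[...,2]>i[...,0]+25)&(i[...,2]>i[...,1]+15); b[:100]=0;b[250:]=0;b[:,:250]=0;b[:,340:]=0
P=cloud('wrist',d,b);print(len(P),P[:,2].min(),P[:,2].max())
L=P[(P[:,2]>.022)&(P[:,2]<.031)]
print(len(L),cv2.minAreaRect((L[:,:2]*1000).astype(np.float32)))
# base top: all points with z 6..14 near jig
m=np.zeros_like(b);m[20:260,240:360]=1
A=cloud('wrist',d,m);Q=A[(A[:,2]>.006)&(A[:,2]<.014)&(A[:,1]>-.1)]
print(len(Q),cv2.minAreaRect((Q[:,:2]*1000).astype(np.float32)))
for p in [(267,31),(341,35),(257,245)]: print(ray('wrist',p,.01))
# per-y lip edges of block
for y in np.arange(-.03,.11,.02):
    s=P[(abs(P[:,1]-y)<.004)]
    if len(s): print(round(y,3),s[:,0].min(),s[:,0].max(),s[s[:,2].argmin()])
r=(i[...,0]>120)&(i[...,1]<60)&(i[...,2]<60);r[:70]=0;r[110:]=0
v,u=np.nonzero(r);print('red',u.min(),u.max(),v.min(),v.max(),cloud('wrist',d,r).mean(0))
E
```

```text
3050 0.00943954305421607 0.23990997191607857
2352 ((510.2855224609375, 32.6870231628418), (137.93484497070312, 44.43327713012695), 86.71602630615234)
6593 ((513.0599365234375, 83.92816162109375), (279.5386962890625, 90.54689025878906), 86.63935852050781)
[[0.4736 0.2277 0.01  ]]
[[0.5625 0.223  0.01  ]]
[[ 0.4619 -0.0502  0.01  ]]
-0.03 0.4849582451018105 0.5050520883223092 [ 0.5051 -0.0302  0.0174]
-0.01 0.4859984676272463 0.5087020042405592 [ 0.5087 -0.0084  0.0167]
0.01 0.48705861550995444 0.5311023343691207 [0.5095 0.013  0.0163]
0.03 0.4880193438754241 0.5325847775865881 [0.511  0.0285 0.0108]
0.05 0.48899332737982676 0.533176355040711 [0.511  0.0531 0.0158]
0.07 0.4796392921894981 0.5335059780911927 [0.5142 0.0733 0.0169]
0.09 0.4912280754917549 0.5350831125830441 [0.5137 0.0901 0.0157]
red 300 309 88 98 [0.518  0.1557 0.0371]
```

```bash
python3 -m creep '[{"slide":[-0.03,-0.65,0],"rotation":[0,0,-0.79],"grip":0.15},{"slide":[-0.03,-0.65,0],"rotation":[0,0,-0.79],"grip":0.15},{"slide":[-0.03,-0.65,0],"rotation":[0,0,-0.79],"grip":0.15},{"slide":[-0.03,-0.65,0],"rotation":[0,0,-0.79],"grip":0.15},{"slide":[-0.03,-0.65,0],"rotation":[0,0,-0.79],"grip":0.15},{"slide":[-0.03,-0.65,0],"rotation":[0,0,-0.79],"grip":0.15},{"slide":[-0.03,-0.65,0],"rotation":[0,0,-0.79],"grip":0.15},{"slide":[-0.03,-0.65,0],"rotation":[0,0,-0.79],"grip":0.15},{"slide":[-0.03,-0.65,0],"rotation":[0,0,-0.79],"grip":0.15},{"slide":[-0.03,-0.65,0],"rotation":[0,0,-0.79],"grip":0.15}]' 
python3 - <<'E'
from h import *
np.set_printoptions(precision=4,suppress=True)
print(get_state()['q'])
im,d=shot('wrist','w2.png')
m=np.zeros(d.shape,bool);m[5:330]=1
A=cloud('wrist',d,m)
Q=A[(A[:,2]>.001)&(A[:,2]<.008)&(abs(A[:,0]-.549)<.1)&(abs(A[:,1]+.25)<.14)]
print('rack',len(Q),cv2.minAreaRect((Q[:,:2]*1000).astype(np.float32)))
for l in ['pin','brass_pin','black_pin']:
    for r in cut_out(l,'wrist')[:2]:
        P=cloud('wrist',d,r['mask']);P=P[(P[:,2]>.028)&(P[:,2]<.04)]
        print(l,r['p'],r['extent'],len(P))
        if len(P)>20: print(P.mean(0),P[:,2].max(),cv2.minAreaRect((P[:,:2]*1000).astype(np.float32)))
for r in pinpoint('pin','wrist')[:2]: print(r['p'],r['at'],ray('wrist',r['at'],.026))
E
```

```text
clock: 3.2
tool_pos: [0.4486, -0.1978, 0.2495]
orientation: [-3.101, -0.502, 0.0]
force: [-0.1, -0.3, 0.1]
grip_width: 0.425
grasp_force: 0.0
[-0.4674 -0.2979  1.796   0.      1.6437  0.7827]
rack 19339 ((548.9955444335938, -250.01034545898438), (199.97044372558594, 279.97808837890625), 0.007714098785072565)
pin 0.91 [253.2, 45.8, 283.4, 148.9] 1661
[ 0.5373 -0.1855  0.0347] 0.03969907033904829 ((535.2716064453125, -186.02444458007812), (120.31867218017578, 19.643207550048828), 10.733868598937988)
brass_pin 0.94 [356.9, 61.9, 397.3, 162.9] 1678
[ 0.5613 -0.3125  0.0347] 0.03867337602590759 ((559.5963134765625, -314.5241394042969), (119.89901733398438, 20.684738159179688), 11.552323341369629)
black_pin 0.9 [306.8, 52.2, 338.9, 159.6] 1591
[ 0.5493 -0.2482  0.0349] 0.03933650499854052 ((547.492919921875, -249.65084838867188), (119.95024108886719, 18.75844955444336), 11.14231014251709)
0.73 [268.9, 98.4] [[ 0.536  -0.1852  0.026 ]]
```

View pics/w2.png

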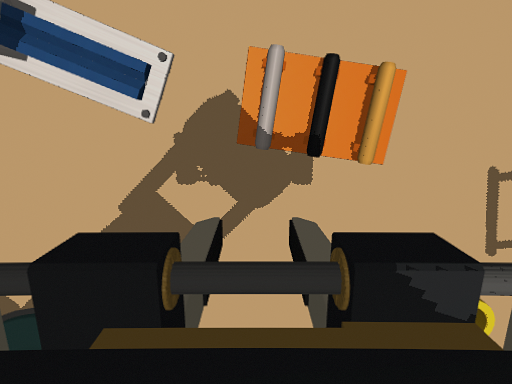

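```bash
python3 -m creep '[{"slide":[0.168,0.02,-0.25],"rotation":[0,0,-0.084],"grip":0.15},{"slide":[0.168,0.02,-0.25],"rotation":[0,0,-0.084],"grip":0.15},{"slide":[0.168,0.02,-0.436],"rotation":[0,0,-0.084],"grip":0.15},{"slide":[0.168,0.02,-0.436],"rotation":[0,0,-0.084],"grip":0.15},{"slide":[0.168,0.02,-0.436],"rotation":[0,0,-0.084],"grip":0.15},{"slide":[0.168,0.02,-0.436],"rotation":[0,0,-0.084],"grip":0.15},{"slide":[0.168,0.02,-0.436],"rotation":[0,0,-0.084],"grip":0.15},{"slide":[0.168,0.02,-0.436],"rotation":[0,0,-0.084],"grip":0.15}]'
```

```text
clock: 4.12
tool_pos: [0.5164, -0.1903, 0.0775]
orientation: [3.125, 0.308, 0.003]
force: [-1.4, 0.4, 1.1]
grip_width: 0.427
grasp_force: 0.0
```

```bash
python3 -m creep '[{"slide":[-0.001,0.001,-0.05],"rotation":[0,0,-0.004],"grip":0.15},{"slide":[-0.001,0.001,-0.1],"rotation":[0,0,-0.004],"grip":0.15},{"slide":[-0.001,0.001,-0.1],"rotation":[0,0,-0.004],"grip":0.15},{"slide":[-0.001,0.001,-0.1],"rotation":[0,0,-0.004],"grip":0.15},{"slide":[-0.001,0.001,-0.1],"rotation":[0,0,-0.004],"grip":0.15}]'
```

```text
clock: 4.53
tool_pos: [0.5162, -0.1901, 0.0377]
orientation: [3.126, 0.296, 0.004]
force: [0.5, -0.1, 0.7]
grip_width: 0.425
grasp_force: 0.0
```

```bash
python3 -m creep '[{"slide":[0,0,-0.007],"rotation":[0,0,0],"grip":0.15},{"slide":[0,0,-0.007],"rotation":[0,0,0],"grip":0.15},{"slide":[0,0,-0.007],"rotation":[0,0,0],"grip":1},{"slide":[0,0,-0.007],"rotation":[0,0,0],"grip":1},{"slide":[0,0,-0.007],"rotation":[0,0,0],"grip":1},{"slide":[0,0,-0.007],"rotation":[0,0,0],"grip":1},{"slide":[0,0,-0.007],"rotation":[0,0,0],"grip":1},{"slide":[0,0,-0.007],"rotation":[0,0,0],"grip":1}]' 40
```

```text
clock: 5.2
tool_pos: [0.5154, -0.1897, 0.0326]
orientation: [3.128, 0.296, 0.0]
force: [0.5, -0.4, 2.1]
grip_width: 0.201
grasp_force: 40.0
```

```bash
python3 -m creep '[{"slide":[0,0,0],"rotation":[0,0,0],"grip":0.4},{"slide":[0,0,0],"rotation":[0,0,0],"grip":0.4},{"slide":[0,0,0.006],"rotation":[0,0,0],"grip":0.4},{"slide":[0,0,0.006],"rotation":[0,0,0],"grip":0.4},{"slide":[0,0,0.006],"rotation":[0,0,0],"grip":0.4},{"slide":[0,0,0.006],"rotation":[0,0,0],"grip":1},{"slide":[0,0,0.006],"rotation":[0,0,0],"grip":1},{"slide":[0,0,0.006],"rotation":[0,0,0],"grip":1},{"slide":[0,0,0.006],"rotation":[0,0,0],"grip":1},{"slide":[0,0,0.006],"rotation":[0,0,0],"grip":1}]' 40
```

```text
clock: 6.03
tool_pos: [0.5153, -0.1897, 0.0348]
orientation: [3.128, 0.296, 0.0]
force: [0.4, -1.1, 0.3]
grip_width: 0.201
grasp_force: 40.0
```

```bash
python3 -m creep '[{"slide":[0,0,0.05],"rotation":[0,0,0],"grip":1},{"slide":[0,0,0.12],"rotation":[0,0,0],"grip":1},{"slide":[0,0,0.2],"rotation":[0,0,0],"grip":1},{"slide":[0,0,0.25],"rotation":[0,0,0.05],"grip":1},{"slide":[0,0.06,0.25],"rotation":[0,0,0.12],"grip":1},{"slide":[0,0.12,0.25],"rotation":[0,0,0.19],"grip":1},{"slide":[0,0.18,0.25],"rotation":[0,0,0.26],"grip":1},{"slide":[0,0.25,0.25],"rotation":[0,0,0.33],"grip":1},{"slide":[0,0.31,0.25],"rotation":[0,0,0.4],"grip":1},{"slide":[0,0.37,0.25],"rotation":[0,0,0.47],"grip":1}]'; python3 -m creep '[{"slide":[-0.01,0.06,0],"rotation":[0,0,0.07],"grip":1},{"slide":[-0.016,0.127,0],"rotation":[0,0,0.14],"grip":1},{"slide":[-0.016,0.127,0],"rotation":[0,0,0.21],"grip":1},{"slide":[-0.016,0.127,0],"rotation":[0,0,0.28],"grip":1},{"slide":[-0.016,0.127,0],"rotation":[0,0,0.35],"grip":1},{"slide":[-0.016,0.127,0],"rotation":[0,0,0.372],"grip":1},{"slide":[-0.016,0.127,0],"rotation":[0,0,0.372],"grip":1},{"slide":[-0.016,0.127,0],"rotation":[0,0,0.372],"grip":1},{"slide":[-0.016,0.127,0],"rotation":[0,0,0.372],"grip":1}]'
python3 - <<'E'
from h import *
np.set_printoptions(precision=4,suppress=True)
im,d=shot('side','s1.png')
im,d=shot('wrist','w3.png')
for r in cut_out('pin','wrist')[:1]:
    P=cloud('wrist',d,r['mask']);print(r['p'],r['extent'],P.mean(0))
    z=P[:,1];k=np.polyfit(z,P[:,0],1);print('dx/dy',k, P[z>np.percentile(z,90)].mean(0),P[z<np.percentile(z,10)].mean(0),z.max())
E
cd pics; python3 -c "
import cv2,numpy as np
a=cv2.imread('s1.png');b=cv2.imread('w3.png');cv2.imwrite('c1.png',cv2.resize(np.hstack([a,b]),(800,300)))"
```

```text
clock: 6.87
tool_pos: [0.5149, -0.0403, 0.1345]
orientation: [-2.806, -1.412, 0.001]
force: [-0.1, 0.7, -3.2]
grip_width: 0.202
grasp_force: 40.0
clock: 7.62
tool_pos: [0.5088, 0.0092, 0.1346]
orientation: [-2.288, -2.152, 0.0]
force: [0.1, 0.2, -2.7]
grip_width: 0.205
grasp_force: 40.0
0.86 [235.8, 88.1, 278.5, 301.4] [0.511  0.0433 0.1339]
dx/dy [0.0639 0.5082] [0.5135 0.0842 0.1327] [ 0.5077 -0.0072  0.1324] 0.08901390697629834
```

View pics/c1.png

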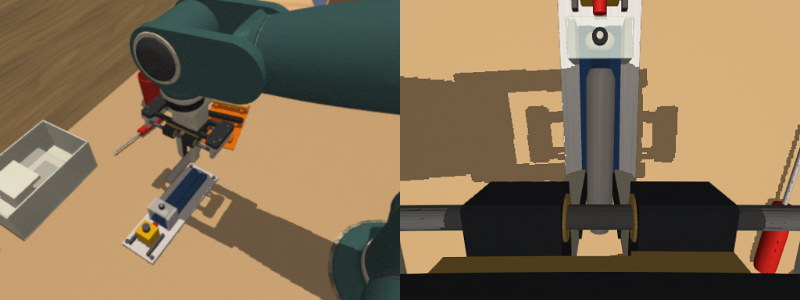

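```bash
python3 -m creep '[{"slide":[0,0,-0.07],"rotation":[0,0,0],"grip":1},{"slide":[0,0,-0.14],"rotation":[0,0,0],"grip":1},{"slide":[0,0,-0.2],"rotation":[0,0,0],"grip":1},{"slide":[0,0,-0.215],"rotation":[0,0,0],"grip":1},{"slide":[0,0,-0.215],"rotation":[0,0,0],"grip":1},{"slide":[0,0,-0.215],"rotation":[0,0,0],"grip":1},{"slide":[0,0,-0.215],"rotation":[0,0,0],"grip":1},{"slide":[0,0,-0.225],"rotation":[0,0,0],"grip":1},{"slide":[0,0,-0.225],"rotation":[0,0,0],"grip":1},{"slide":[0,0,-0.225],"rotation":[0,0,0],"grip":1}]'
```

```text
clock: 8.6
tool_pos: [0.5091, 0.0091, 0.0452]
orientation: [2.286, 2.154, 0.001]
force: [0.8, 0.3, -2.5]
grip_width: 0.2
grasp_force: 40.0
```

```bash
python3 -m creep '[{"slide":[0,0,-0.005],"rotation":[0,0,0],"grip":1},{"slide":[0,0,-0.008],"rotation":[0,0,0],"grip":1},{"slide":[0,0,-0.011],"rotation":[0,0,0],"grip":1},{"slide":[0,0,-0.011],"rotation":[0,0,0],"grip":1},{"slide":[0,0,-0.011],"rotation":[0,0,0],"grip":1}]'
```

```text
clock: 9.02
tool_pos: [0.5088, 0.0092, 0.0403]
orientation: [-2.286, -2.154, 0.0]
force: [-0.7, 0.7, -2.6]
grip_width: 0.203
grasp_force: 40.0
```

```bash
python3 -m creep '[{"slide":[0,0,-0.002],"rotation":[0,0,0],"grip":1},{"slide":[0,0,-0.002],"rotation":[0,0,0],"grip":1},{"slide":[0,0,-0.003],"rotation":[0,0,0],"grip":1},{"slide":[0,0,-0.003],"rotation":[0,0,0],"grip":1},{"slide":[0,0,-0.003],"rotation":[0,0,0],"grip":1}]'
```

```text
clock: 9.43
tool_pos: [0.509, 0.0091, 0.0394]
orientation: [2.286, 2.154, 0.0]
force: [0.3, -0.4, -1.9]
grip_width: 0.203
grasp_force: 40.0
```

```bash
python3 -m creep '[{"slide":[0,0,-0.002],"rotation":[0,0,0],"grip":1},{"slide":[0,0,-0.002],"rotation":[0,0,0],"grip":1},{"slide":[0,0,-0.002],"rotation":[0,0,0],"grip":1},{"slide":[0,0,-0.002],"rotation":[0,0,0],"grip":1}]'
```

```text
clock: 9.77
tool_pos: [0.5093, 0.0091, 0.0389]
orientation: [2.286, 2.154, 0.001]
force: [1.9, -0.7, 5.2]
grip_width: 0.201
grasp_force: 40.0
```

```bash
python3 -m creep '[{"slide":[0,0,0],"rotation":[0,0,0],"grip":0.4},{"slide":[0,0,0],"rotation":[0,0,0],"grip":0.4},{"slide":[0,0,0],"rotation":[0,0,0],"grip":0.4},{"slide":[0,0,0],"rotation":[0,0,0],"grip":0.4}]'; python3 - <<'E'
from h import *
np.set_printoptions(precision=4,suppress=True)
im,d=shot('wrist','w4.png')
for r in cut_out('pin','wrist')[:1]:
    P=cloud('wrist',d,r['mask']);P=P[P[:,2]>.03];print(r['p'],P.mean(0));z=P[:,1]
    k=np.polyfit(z,P[:,0],1);print('dx/dy',k,z.max(),[P[(z>a)&(z<a+.015),2].max() for a in (.02,.04,.06,.075)])
E
python3 -m creep '[{"slide":[0,0,0],"rotation":[0,0,0],"grip":1},{"slide":[0,0,0],"rotation":[0,0,0],"grip":1},{"slide":[0,0,0],"rotation":[0,0,0],"grip":1},{"slide":[0,0,0],"rotation":[0,0,0],"grip":1}]' 25
```

```text
clock: 10.1
tool_pos: [0.5087, 0.0092, 0.0382]
orientation: [-2.286, -2.154, 0.001]
force: [0.0, 0.5, 0.4]
grip_width: 0.301
grasp_force: 0.0
0.61 [0.5111 0.0434 0.039 ]
dx/dy [0.0552 0.5087] 0.0892685772365735 [np.float64(0.042526827410726914), np.float64(0.12674905096005878), np.float64(0.04280456613197803), np.float64(0.0426295084185101)]
clock: 10.53
tool_pos: [0.5092, 0.0091, 0.0386]
orientation: [2.286, 2.154, 0.001]
force: [3.8, -0.4, -1.4]
grip_width: 0.205
grasp_force: 25.0
```

View pics/w4.png

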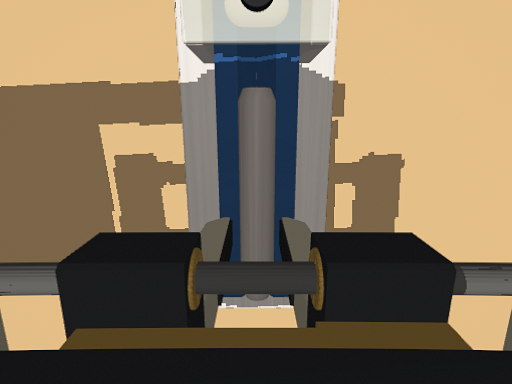

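```bash
python3 -m creep '[{"slide":[0.001,0.005,0],"rotation":[0,0,0],"grip":1},{"slide":[0.0015,0.0125,0],"rotation":[0,0,0],"grip":1},{"slide":[0.002,0.02,0],"rotation":[0,0,0],"grip":1},{"slide":[0.0025,0.0275,0],"rotation":[0,0,0],"grip":1},{"slide":[0.003,0.035,0],"rotation":[0,0,0],"grip":1},{"slide":[0.0035,0.0425,0],"rotation":[0,0,0],"grip":1},{"slide":[0.004,0.05,0],"rotation":[0,0,0],"grip":1},{"slide":[0.0045,0.0575,0],"rotation":[0,0,0],"grip":1},{"slide":[0.0049,0.065,0],"rotation":[0,0,0],"grip":1},{"slide":[0.0049,0.065,0],"rotation":[0,0,0],"grip":1}]'
```

```text
clock: 11.37
tool_pos: [0.5109, 0.0358, 0.0384]
orientation: [-2.286, -2.155, -0.0]
force: [1.8, 2.0, -0.7]
grip_width: 0.205
grasp_force: 25.0
```

```bash
python3 -m creep '[{"slide":[0.0002,0.00375,0],"rotation":[0,0,0],"grip":1},{"slide":[0.0004,0.0075,0],"rotation":[0,0,0],"grip":1},{"slide":[0.0007,0.011,0],"rotation":[0,0,0],"grip":1},{"slide":[0.0009,0.015,0],"rotation":[0,0,0],"grip":1},{"slide":[0.0011,0.019,0],"rotation":[0,0,0],"grip":1},{"slide":[0.0013,0.0225,0],"rotation":[0,0,0],"grip":1},{"slide":[0.0015,0.026,0],"rotation":[0,0,0],"grip":1},{"slide":[0.0018,0.03,0],"rotation":[0,0,0],"grip":1},{"slide":[0.0021,0.035,0],"rotation":[0,0,0],"grip":1},{"slide":[0.0021,0.035,0],"rotation":[0,0,0],"grip":1}]'
```

```text
clock: 12.2
tool_pos: [0.5117, 0.0493, 0.0384]
orientation: [-2.286, -2.155, 0.0]
force: [1.2, -3.2, 0.6]
grip_width: 0.207
grasp_force: 25.0
```

```bash
python3 -m creep '[{"slide":[0.0001,0.0025,0],"rotation":[0,0,0],"grip":1},{"slide":[0.0003,0.005,0],"rotation":[0,0,0],"grip":1},{"slide":[0.0004,0.0075,0],"rotation":[0,0,0],"grip":1},{"slide":[0.0006,0.01,0],"rotation":[0,0,0],"grip":1},{"slide":[0.0006,0.01,0],"rotation":[0,0,0],"grip":1},{"slide":[0.0006,0.01,0],"rotation":[0,0,0],"grip":1}]'
python3 - <<'E'
from h import *
np.set_printoptions(precision=4,suppress=True)
im,d=shot('top');
i=im.astype(int)
cv2.imwrite('pics/t2.png',cv2.resize(im[150:215,130:215,::-1],None,fx=7,fy=7,interpolation=cv2.INTER_CUBIC))
im,d=shot('wrist','w5.png')
E
```

```text
clock: 12.7
tool_pos: [0.5119, 0.0531, 0.0384]
orientation: [-2.286, -2.154, 0.0]
force: [0.7, -3.6, 0.8]
grip_width: 0.207
grasp_force: 25.0
```

View pics/w5.png

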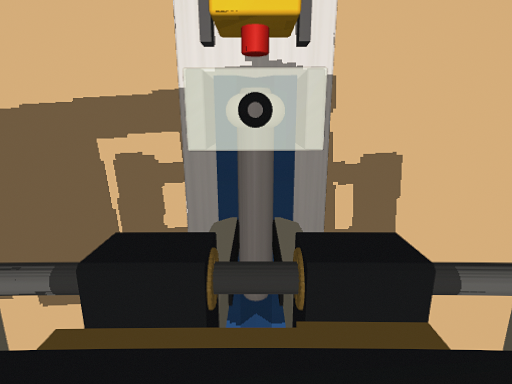

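```bash
python3 - <<'E'
from h import *
im=cv2.imread('pics/w5.png').astype(int)
m=(im[...,2]>150)&(im[...,1]<60)&(im[...,0]<60);m[:, :230]=0;m[:,280:]=0;m[80:]=0
for r in range(46,60): print(r,m[r].sum(),end=' ')
v=np.nonzero(m.sum(1)>10)[0].max()
print(v,ray('wrist',(255,v+.5),.03),ray('wrist',(255,v+.5),.037))
_,d=shot('wrist');P=cloud('wrist',d,m);print(P[:,1].min(),np.percentile(P[:,1],5),P[P[:,1].argmin()])
E
```

```text
46 22 47 22 48 22 49 22 50 21 51 11 52 0 53 0 54 0 55 0 56 0 57 0 58 0 59 0 51 [[0.51709958 0.15077628 0.03      ]] [[0.51703773 0.14943463 0.037     ]]
0.14954441574593802 0.15035167625238335 [0.51996827 0.14954442 0.0366901 ]
```

```bash
python3 -m creep '[{"slide":[0.0002,0.003,0],"rotation":[0,0,0],"grip":1},{"slide":[0.0004,0.006,0],"rotation":[0,0,0],"grip":1},{"slide":[0.0005,0.009,0],"rotation":[0,0,0],"grip":1},{"slide":[0.0007,0.012,0],"rotation":[0,0,0],"grip":1},{"slide":[0.0009,0.015,0],"rotation":[0,0,0],"grip":1},{"slide":[0.0011,0.018,0],"rotation":[0,0,0],"grip":1},{"slide":[0.0013,0.022,0],"rotation":[0,0,0],"grip":1},{"slide":[0.0015,0.026,0],"rotation":[0,0,0],"grip":1},{"slide":[0.0015,0.026,0],"rotation":[0,0,0],"grip":1},{"slide":[0.0015,0.026,0],"rotation":[0,0,0],"grip":1}]'
python3 -m creep '[{"slide":[0.0001,0.001,0],"rotation":[0,0,0],"grip":1},{"slide":[0.0001,0.002,0],"rotation":[0,0,0],"grip":1},{"slide":[0.0001,0.002,0],"rotation":[0,0,0],"grip":1},{"slide":[0.0001,0.002,0],"rotation":[0,0,0],"grip":1}]'
```

```text
clock: 13.68
tool_pos: [0.5125, 0.0636, 0.0384]
orientation: [-2.286, -2.154, -0.0]
force: [-0.1, -2.3, 0.1]
grip_width: 0.207
grasp_force: 25.0
clock: 14.02
tool_pos: [0.5125, 0.0642, 0.0384]
orientation: [2.287, 2.154, -0.0]
force: [0.3, -5.5, 1.4]
grip_width: 0.203
grasp_force: 25.0
```

```bash
for k in 1; do python3 -m creep '[{"slide":[0.0001,0.001,0],"rotation":[0,0,0],"grip":1},{"slide":[0.0001,0.002,0],"rotation":[0,0,0],"grip":1},{"slide":[0.0001,0.002,0],"rotation":[0,0,0],"grip":1}]' | grep -E 'tool|force'; done
python3 -m creep '[{"slide":[0.0001,0.001,0],"rotation":[0,0,0],"grip":1},{"slide":[0.0001,0.002,0],"rotation":[0,0,0],"grip":1},{"slide":[0.0001,0.002,0],"rotation":[0,0,0],"grip":1}]' | grep -E 'tool|force'
python3 -m creep '[{"slide":[0.0001,0.001,0],"rotation":[0,0,0],"grip":1},{"slide":[0.0001,0.002,0],"rotation":[0,0,0],"grip":1},{"slide":[0.0001,0.002,0],"rotation":[0,0,0],"grip":1}]' | grep -E 'tool|force'
```

```text
tool_pos: [0.5126, 0.065, 0.0384]
force: [-0.4, -5.4, 0.8]
grasp_force: 25.0
tool_pos: [0.5126, 0.0658, 0.0384]
force: [0.2, -4.4, 0.9]
grasp_force: 25.0
tool_pos: [0.5126, 0.0666, 0.0384]
force: [-0.2, -5.1, 1.6]
grasp_force: 25.0
```

```bash
python3 -m creep '[{"slide":[0.0001,0.001,0],"rotation":[0,0,0],"grip":1},{"slide":[0.0001,0.002,0],"rotation":[0,0,0],"grip":1},{"slide":[0.0001,0.002,0],"rotation":[0,0,0],"grip":1}]' | grep -E 'tool|force'
python3 -m creep '[{"slide":[0.0001,0.001,0],"rotation":[0,0,0],"grip":1},{"slide":[0.0001,0.002,0],"rotation":[0,0,0],"grip":1},{"slide":[0.0001,0.002,0],"rotation":[0,0,0],"grip":1}]' | grep -E 'tool|force'
```

```text
tool_pos: [0.5127, 0.0674, 0.0384]
force: [-0.5, -4.7, 1.7]
grasp_force: 25.0
tool_pos: [0.5128, 0.0682, 0.0384]
force: [-1.0, -4.3, 0.2]
grasp_force: 25.0
```

```bash
python3 -m creep '[{"slide":[0.0001,0.001,0],"rotation":[0,0,0],"grip":1},{"slide":[0.0001,0.002,0],"rotation":[0,0,0],"grip":1},{"slide":[0.0001,0.002,0],"rotation":[0,0,0],"grip":1}]' | grep -E 'tool|force'
python3 -m creep '[{"slide":[0.0001,0.001,0],"rotation":[0,0,0],"grip":1},{"slide":[0.0001,0.002,0],"rotation":[0,0,0],"grip":1},{"slide":[0.0001,0.002,0],"rotation":[0,0,0],"grip":1}]' | grep -E 'tool|force'
```

```text
tool_pos: [0.5128, 0.069, 0.0384]
force: [-0.3, -5.0, 0.8]
grasp_force: 25.0
tool_pos: [0.5128, 0.0697, 0.0384]
force: [-0.5, -6.1, 1.8]
grasp_force: 25.0
```

```bash
python3 -m creep '[{"slide":[0.0001,0.001,0],"rotation":[0,0,0],"grip":1},{"slide":[0.0001,0.002,0],"rotation":[0,0,0],"grip":1},{"slide":[0.0001,0.002,0],"rotation":[0,0,0],"grip":1}]' | grep -E 'tool|force'
```

```text
tool_pos: [0.5129, 0.0702, 0.0384]
force: [-0.5, -8.0, 1.5]
grasp_force: 25.0
```

```bash
python3 -m creep '[{"slide":[0.0001,0.001,0],"rotation":[0,0,0],"grip":1},{"slide":[0.0001,0.002,0],"rotation":[0,0,0],"grip":1},{"slide":[0.0001,0.002,0],"rotation":[0,0,0],"grip":1},{"slide":[0.0001,0.002,0],"rotation":[0,0,0],"grip":1}]' | grep -E 'tool|force'
```

```text
tool_pos: [0.5129, 0.0708, 0.0384]
force: [-0.6, -11.2, -0.1]
grasp_force: 25.0
```

```bash
python3 -m creep '[{"slide":[0,0.0006,0],"rotation":[0,0,0],"grip":1},{"slide":[0,0.0006,0],"rotation":[0,0,0],"grip":1},{"slide":[0,0.0006,0],"rotation":[0,0,0],"grip":1}]' | grep -E 'tool|force'
```

```text
tool_pos: [0.5129, 0.0709, 0.0384]
force: [-0.8, -11.9, 0.4]
grasp_force: 25.0
```

```bash
python3 -m creep '[{"slide":[0,0,0],"rotation":[0,0,0],"grip":0.4},{"slide":[0,0,0],"rotation":[0,0,0],"grip":0.4},{"slide":[0,0,0],"rotation":[0,0,0],"grip":0.4},{"slide":[0,0,0.02],"rotation":[0,0,0],"grip":0.4},{"slide":[0,0,0.08],"rotation":[0,0,0],"grip":0.4},{"slide":[0,0,0.16],"rotation":[0,0,0],"grip":0.4},{"slide":[0,0,0.24],"rotation":[0,0,0],"grip":0.4},{"slide":[0,0,0.3],"rotation":[0,0,0],"grip":0.4},{"slide":[0,0,0.35],"rotation":[0,0,0],"grip":0.4},{"slide":[0,0,0.35],"rotation":[0,0,0],"grip":0.4}]'
python3 -m creep '[{"slide":[0,-0.1,0.1],"rotation":[0,0,0],"grip":0.4},{"slide":[0,-0.2,0.15],"rotation":[0,0,0],"grip":0.4},{"slide":[0,-0.25,0.15],"rotation":[0,0,0],"grip":0.4},{"slide":[0,-0.25,0.15],"rotation":[0,0,0],"grip":0.4},{"slide":[0,-0.25,0.15],"rotation":[0,0,0],"grip":0.4}]' | grep tool
python3 - <<'E'
from h import *
im,d=shot('wrist')
for r in cut_out('jig','wrist')[:1]+cut_out('pin','wrist')[:1]:
    print(r['p'],r['extent'])
cv2.imwrite('pics/w6.png',cv2.resize(im[0:250,200:400,::-1],None,fx=2.4,fy=2.4))
E
```

```text
clock: 17.43
tool_pos: [0.5142, 0.0721, 0.1837]
orientation: [2.284, 2.152, 0.008]
force: [0.3, -0.8, 0.8]
grip_width: 0.295
grasp_force: 0.0
tool_pos: [0.513, -0.0294, 0.2388]
0.56 [210.7, 0.9, 288.2, 192.6]
0.85 [239.4, 6.1, 259.0, 123.8]
```

View pics/w6.png

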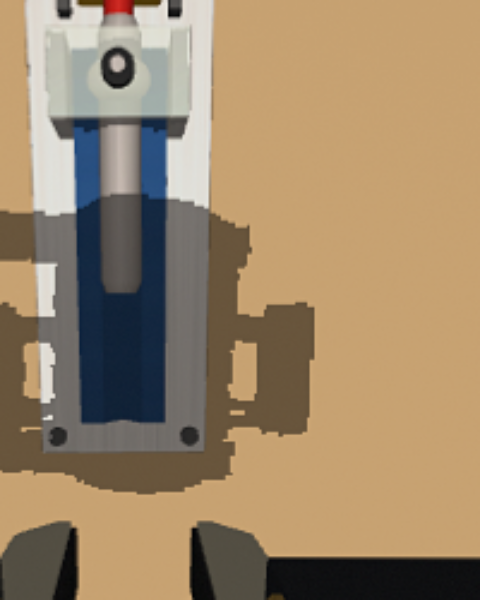

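The pin lies straight in the groove, under the bridge. Its tail is at about (120,290) in the crop and its nose touches the red button at about (118,20). The gripper is clear of everything, so I'm handing in.

```bash
python3 -c "
from bench import *
print(close_job())"
```

```text
the job is handed in; nothing more can be done
None
```

The job is handed in: the steel pin lies in the V-groove under the bridge against the red button, which I pressed in by about 1.5 mm, judged by force, before letting go; the spring-back after that was not measured, and the brass and black pins were left in the rack.

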